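# Swing the cash box shut

## Robot

A 6-joint arm with a two-finger parallel gripper is mounted at the origin on a cart in front of the work surface, level with it; the furniture and walls round the work are solid. World frame = base frame: x ahead of the robot, y to its left, z up, the work surface at z = 0. Lengths are in mm, angles in degrees, forces in N, time in s.
With the tool pointing down it reaches from about 350 to 850 mm from the base axis. Payload 8.1 kg.
Tool frame: the origin (TCP) lies midway between the tips of the shut fingers; the grasp point (between the pads) lies 19 mm behind it; z points along the fingers, x is the direction in which the jaws open and shut, and the axes are right-handed (so a half turn about z gives the same grasp; the last joint's range is limited). The gripper opens to 85 mm and grips with 20 to 120 N. Pads are 22 mm wide; open, the fingers measure 114 mm over their backs; the gripper's body (76 mm by 85 mm) begins 54 mm behind the grasp point. The pads swing forward as they close: fully open they stand 13 mm farther back than shut.
Start: joints at [-76.857, 7.471, 85.268, -0, 87.261, -4.893], TCP at [185.796, -570.513, 231.292] pointing down, gripper open.
Joint ranges: [-169.43, 169.43], [-51.17, 129.36], [1.28, 143.12], [-76.62, 256.62], [0, 156.53], [-152.29, 152.29]. Speed limits (degrees/s): [136.94, 136.94, 159.86, 180, 180, 180].

## Interface

Orientations are given as [roll, pitch, yaw] about the fixed x, y, z axes, in that order (R = Rz(yaw) Ry(pitch) Rx(roll)).
In Python, from bench import monitor, cams, r gives the robot as it stands.
- The arm moves only by the tool jog_arm, never from a script. Its arguments are lists of equal length, an entry for each row: "offset": the shift along the tool's x, y, z in mm, a list of three; "delta_rot": the turn, a rotation vector about the tool's x, y, z in degrees, a list of three; "jaw": the opening in per cent of the stroke, from 0 (shut) to 100 (fully open). In form: {"offset": [[x, y, z], ...], "delta_rot": [[rx, ry, rz], ...], "jaw": [jaw, ...]}. A call has 1 to 20 rows; each row shifts and turns the pose as measured when the row begins, along the tool's axes as they then stand; what a row does not reach is not made up. A row lasts 1/10 s, in which the tool goes at most 50 mm and 8.59 degrees, less where a joint would pass 70% of its speed; a pose out of reach is approached as far as the arm can. A call is refused whole if a number of a shift passes 50 or a number of a turn 8.59, either way. A call with a gripper value outside its range is refused whole. The fingers move at their own pace and stop on an object; "newtons" is the grip in N (left out, the last holds). Time passes only in rows, so rows that do not move let the fingers close. It gives the time, the measured TCP pose, the force and the opening at its end, in the units of the state.
- monitor.sense(): the state, without advancing time (a new reading comes with each control period).
- cams.snapshot(name): name is "scene" or "top"; returns (picture, depth): 384x512x3 uint8, red, green, blue; 384x512 float32, mm along the optical axis (not along the pixel's ray), 0 where there is no reading.
- cams.camera_model(name): a dict with "K" (3x3 intrinsics, pixels), "camera_from_world" (4x4, takes a point from world to camera coordinates). Camera axes: x right, y down, z forward; pixel columns grow to the right and rows downward; lengths in mm; the calibration is good to about 2 mm. A picture is of the moment at which its call begins. camera_model takes no time and is no camera call.
- r.hand_in(): hands the job in, once; it reports no verdict.
The state is a dict: "time": time; "joint_pos": joint angles; "qd": joint speeds; "joint_efforts": joint torques, N m; "tool_pos": TCP position; "tcp_rot": TCP orientation; "ft_force": force on the tool from outside, world axes, zero at the start; "wrist_torque": the same for the moment, N m; "finger_gap": finger opening in mm.
Only numpy, scipy, OpenCV 4.12 (cv2) and the standard library are available. Lean on these libraries where they do the work, as an engineer would, in place of code of your own. Each camera call takes 0.05 s, during which the arm holds its last target.

## Task

The till is counted: shut the steel cash box, whose lid stands open leaning back on its hinge. From behind, push the lid over past upright and let it drop fully shut by its own weight; do not press it down or ride it down. Leave the wooden sewing box beside it open.

Things in the scene. Friction and masses are not known exactly. Their poses are not given: they have to be found in the camera images.
- cash_box: Grey-blue steel cash box, 130 deep (x) x 190 wide (y) x 72 mm high when shut, fixed to the desk, a coin tray inside. Origin: centre of its underside; x points from its front to its hinge side (away from the robot, within 0.95 rad), z up. Hinge line along y at x +66, z +49 mm. Wide open, the lid's free edge is the top, 180 mm above the desk at x +112 mm; its back face slopes to x +89 mm low down.
- cash_box_lid (a joint): Hinge of the steel cap lid (23 mm thick, 131 mm from hinge line to free edge, bail handle mid-way up its outer face, 19 mm proud, yields to touch). Rad: 0 shut, 1.57 square to the box, 1.74 wide open on its stop, where it starts. Balances at 1.3 with slight friction: left below 1.1 it falls shut in under a second, above 1.5 it falls back open. A push of 3 N moves it.
- sewing_box: Bystander, left or right of the cash box: brown wooden sewing box, 100 deep (x) x 120 wide (y) x 50 mm high, fixed to the desk, a thread spool inside. Its flat 8 mm lid, hinged at its back (x +50, z +50 mm), stands open, free edge about 145 mm above the desk at x +85 mm. Origin: centre of its underside; x points to its hinge side, z up.
- sewing_box_lid (a joint): Hinge of the sewing box lid, rad: 0 shut, 1.9 wide open on its stop, where it starts and must stay; below about 1.5 it would fall shut.

How it is judged (in metres and radians):
On the way:
1. the cash box lid, past its balance point and not yet shut (1.1 to 0.5 rad), is falling with the robot off it (value of joint cash_box_lid between 0.5 and 1.1 rad and contact force between each of the arm, the fingers and cash_box below 0.1 N).
At the end, for the whole second after the job is handed in: The cash box lid is shut (within 0.08 rad, about 10 mm at its free edge) and at rest; the sewing box lid is still open (above 1.6 rad) (value of joint cash_box_lid below 0.08 rad and velocity of joint cash_box_lid between -0.05 and 0.05 rad/s and value of joint sewing_box_lid above 1.6 rad); the robot touches nothing.
It fails at once if the robot presses on the cash box or its lid (over 3 N) once the lid is less than 0.5 rad from shut: it must fall by itself (value of joint cash_box_lid below 0.5 rad and contact force between any of the arm, the fingers and cash_box above 3 N).
It fails at once if the sewing box lid is swung away from its open rest (below 1.6 rad) (value of joint sewing_box_lid below 1.6 rad).
It also fails if it takes over 29 s, if anything falls off the work surface, if the arm or the gripper's body presses on something with over 40 N, if the wrist force passes 120 N, or if a joint passes its speed limit or range.

## Working session

There is one attempt and no reset: what is moved stays moved. The work goes in short steps, Python scripts to look and compute and a tool call to move; the robot and the scene stay as the last step left them, time stands still between calls to the robot, and variables do not carry over. Pictures are saved under pics/ and viewed, and the job is handed in when it is done.

Besides the shell and the picture viewer there is one more tool, called after "Emit:" as name(argument=value, ...) on one line, values as JSON. jog_arm: Moves the arm, as the interface text tells. Its arguments: {"type":"object","properties":{"offset":{"type":"array","items":{"type":"array","items":{"type":"number"}}},"delta_rot":{"type":"array","items":{"type":"array","items":{"type":"number"}}},"jaw":{"type":"array","items":{"type":"number"}},"newtons":{"type":"number"}},"required":["offset","delta_rot","jaw"]}

```bash
mkdir -p pics; ls; python3 - <<'E'
from bench import monitor, cams, r
import cv2, numpy as np
for n in ("scene","top"):
    p,d=cams.snapshot(n); cv2.imwrite(f"pics/{n}0.png",p[:,:,::-1]); np.save(f"pics/{n}0_d.npy",d); np.save(f"pics/{n}0_p.npy",p)
    m=cams.camera_model(n); print(np.round(m["K"],1).tolist(), np.round(m["camera_from_world"],3).tolist())
print(monitor.sense())
E
```

```text
pics
[[421.5, 0.0, 251.1], [0.0, 421.5, 191.7], [0.0, 0.0, 1.0]] [[0.597, -0.802, -0.014, -392.56], [-0.375, -0.263, -0.889, 213.86], [0.71, 0.536, -0.458, 615.644], [0.0, 0.0, 0.0, 1.0]]
[[397.9, 0.0, 252.0], [0.0, 397.9, 189.7], [0.0, 0.0, 1.0]] [[-0.028, -0.999, -0.019, -124.206], [-0.988, 0.031, -0.154, 488.565], [0.155, 0.014, -0.988, 840.244], [0.0, 0.0, 0.0, 1.0]]
{'time': 0.1, 'joint_pos': array([-7.68556560e+01,  7.51102306e+00,  8.53238559e+01, -1.05262410e-03,
        8.72614562e+01, -4.89319708e+00]), 'qd': array([-0.08569741, -0.07319855,  0.05500934,  0.05711907,  0.01366177,
       -0.08177131]), 'joint_efforts': array([ 4.87137768e-04, -5.70953178e+01, -5.01943767e+01, -2.12007963e-04,
        8.10065889e-03, -2.31743593e-05]), 'tool_pos': array([ 185.68345721, -570.01942119,  230.33898413]), 'tcp_rot': array([-1.79992830e+02,  9.60737534e-02, -7.19624017e+01]), 'ft_force': array([ 0.25531944, -0.29331326, -0.11754146]), 'wrist_torque': array([-0.01587178,  0.01369113,  0.00786489]), 'finger_gap': 85.64936613261953}
```

View pics/scene0.png

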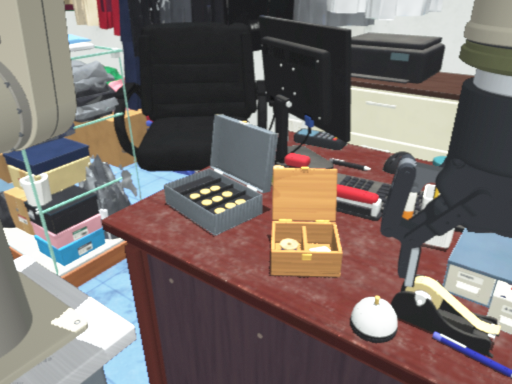

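View pics/top0.png

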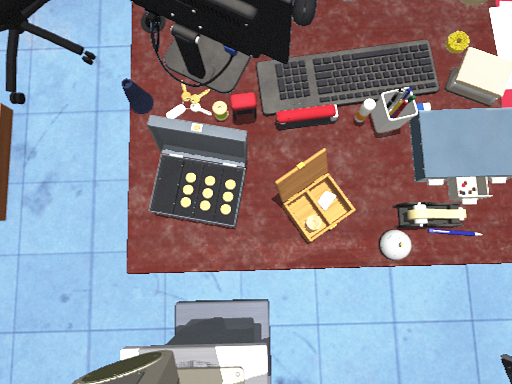

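The scene view shows the cash box at about (215,190), lid open, with the sewing box nearer at (305,240). The top view shows the cash box at (197,190), its lid top edge running from (150,118) to (246,131), and the sewing box at (318,208). Next I'll measure them.

```bash
cat > h.py <<'E'
import numpy as np
from bench import cams
def pts(name,d):
    m=cams.camera_model(name);K=np.array(m["K"]);T=np.array(m["camera_from_world"])
    v,u=np.mgrid[:d.shape[0],:d.shape[1]]
    c=np.stack([(u-K[0,2])/K[0,0]*d,(v-K[1,2])/K[1,1]*d,d],-1)
    return (c-T[:3,3])@T[:3,:3]
def ray(name,u,v,z):
    m=cams.camera_model(name);K=np.array(m["K"]);T=np.array(m["camera_from_world"])
    w=T[:3,:3].T@np.linalg.solve(K,[u,v,1]);o=-T[:3,:3].T@T[:3,3]
    return o+w*(z-o[2])/w[2]
E
python3 - <<'E'
from h import *
import cv2
P=pts("top",np.load("pics/top0_d.npy"))
print("x/y/z maps around box")
for v in range(30,240,8):
    print(v,[tuple(int(x) for x in P[v,u]) for u in range(125,275,15)])
p=np.load("pics/top0_p.npy"); c=cv2.resize(p[90:250,120:370],None,fx=3.2,fy=3.2,interpolation=cv2.INTER_CUBIC); cv2.imwrite("pics/topc.png",c[:,:,::-1])
p=np.load("pics/scene0_p.npy"); c=cv2.resize(p[90:290,150:400],None,fx=3,fy=3,interpolation=cv2.INTER_CUBIC); cv2.imwrite("pics/scenec.png",c[:,:,::-1])
E
```

```text
x/y/z maps around box
30 [(1354, 425, -748), (895, 125, 2), (894, 89, 1), (894, 52, 0), (778, -19, 189), (784, -46, 178), (760, -80, 215), (742, -110, 243), (723, -137, 274), (731, -163, 259)]
38 [(1320, 427, -758), (876, 126, 0), (867, 86, 11), (872, 52, 0), (764, -18, 184), (767, -46, 178), (768, -75, 174), (748, -107, 206), (729, -136, 238), (731, -163, 232)]
46 [(1276, 423, -748), (854, 126, 0), (846, 86, 11), (846, 50, 10), (761, -13, 160), (843, -22, 9), (841, -58, 11), (753, -104, 168), (733, -135, 202), (732, -163, 201)]
54 [(1243, 426, -759), (833, 125, 0), (833, 89, -1), (823, 49, 13), (765, -6, 120), (768, -36, 111), (821, -58, 10), (818, -94, 12), (817, -130, 11), (733, -163, 169)]
62 [(1201, 423, -752), (813, 125, 0), (812, 89, -1), (804, 49, 11), (771, 2, 72), (761, -33, 90), (800, -58, 10), (754, -99, 98), (798, -129, 9), (796, -165, 10)]
70 [(1162, 421, -748), (793, 125, -2), (790, 88, 0), (790, 52, -1), (781, 13, 13), (757, -29, 60), (779, -58, 12), (777, -93, 13), (782, -129, 1), (776, -165, 10)]
78 [(1125, 421, -751), (771, 125, 0), (771, 88, -1), (769, 52, -2), (7
[... 2658 characters left out ...]
-56, 40), (450, -88, 32), (453, -120, -1), (452, -155, 1)]
214 [(520, 406, -745), (441, 119, 0), (441, 85, -1), (435, 40, 46), (435, 10, 31), (434, -22, 32), (433, -55, 31), (433, -88, 28), (434, -120, 0), (433, -154, 2)]
222 [(487, 405, -744), (423, 119, 1), (422, 84, 1), (421, 50, 0), (420, 16, 2), (419, -18, 2), (414, -57, 48), (415, -88, 33), (416, -120, 2), (415, -154, 0)]
230 [(454, 407, -751), (405, 118, 0), (404, 85, 0), (403, 51, -2), (402, 17, -3), (401, -17, 1), (400, -51, 1), (399, -85, -1), (398, -119, 0), (397, -153, -2)]
238 [(421, 406, -751), (387, 119, 0), (386, 84, 0), (385, 51, -1), (384, 16, 0), (383, -17, 0), (382, -51, 0), (381, -85, 0), (380, -119, -1), (379, -152, 0)]
```

View pics/topc.png

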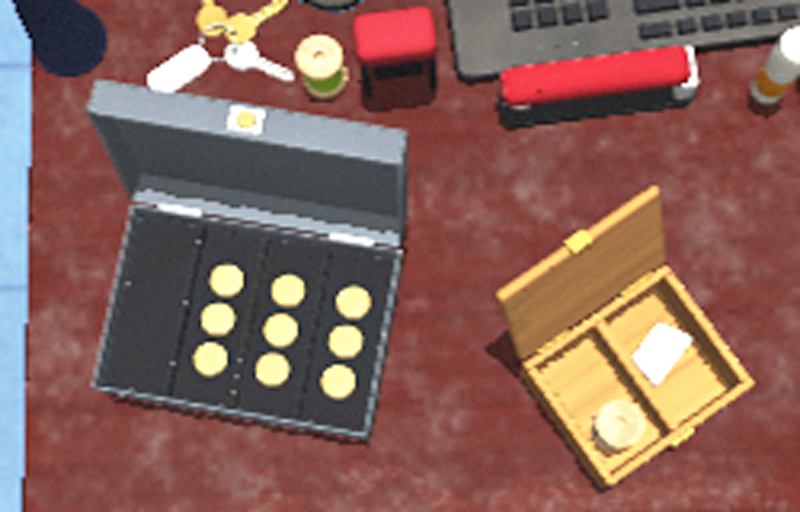

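View pics/scenec.png

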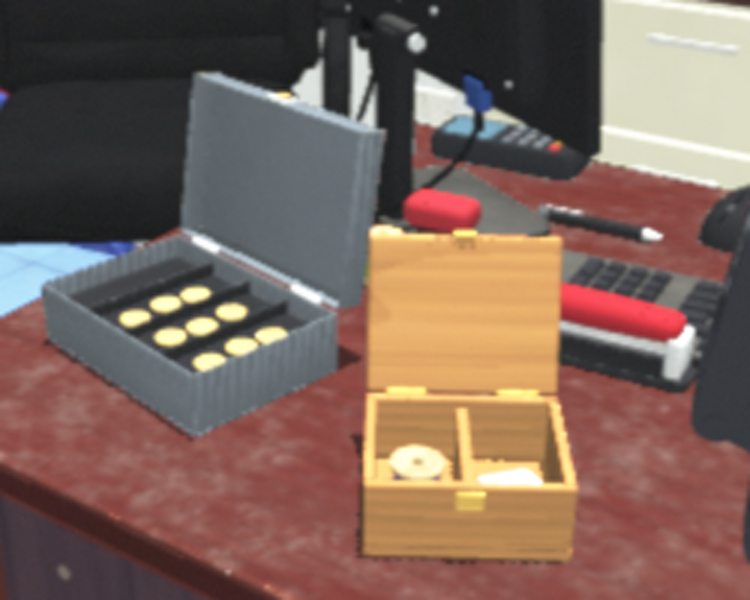

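The views agree. The lid's free edge is at z≈175, there is clear desk behind it, and the monitor starts at about x>720. Next is the box pose and a check of obstacle heights.

```bash
python3 - <<'E'
from h import *
L=ray("top",149.4,115.6,175);R=ray("top",247.2,130.9,175)
print("lid back top corners",L.round(),R.round(),np.linalg.norm(L-R))
a=[ray("top",120+u/3.2,90+v/3.2,49) for u,v in ((94,387),(367,440),(402,252),(133,208))]
print("rim",np.round(a)); print(np.linalg.norm(a[0]-a[1]),np.linalg.norm(a[1]-a[2]))
d=(L-R)[:2]; d/=np.linalg.norm(d); yaw=np.arctan2(-d[0],d[1]); print("yaw lid",np.degrees(yaw))
e=(a[0]-a[1])[:2]; print("yaw rim",np.degrees(np.arctan2(-e[0],e[1])))
xa=np.array([np.cos(yaw),np.sin(yaw)])
print("origin from lid",((L+R)[:2]/2-112*xa),"from rim front",(a[0]+a[1])[:2]/2+65*xa, "centre of rim",np.mean(a,0))
# sewing lid edge
for u,v in ((498,297),(657,188)): print("sew",ray("top",120+u/3.2,90+v/3.2,145).round())
for n in ("top","scene"):
    P=pts(n,np.load(f"pics/{n}0_d.npy")).reshape(-1,3)
    print(n,"max z, rows x 300..900 step 40; cols y 200..-680")
    for x in range(300,900,40):
        s=[]
        for y in range(200,-680,-40):
            k=(P[:,0]>=x)&(P[:,0]<x+40)&(P[:,1]<=y)&(P[:,1]>y-40)
            s.append("%4d"%(P[k,2].max()) if k.any() else "   .")
        print(x," ".join(s))
E
```

```text
lid back top corners [613.  52. 175.] [ 576. -135.  175.] 190.24299834654647
rim [[ 443.   85.   49.]
 [ 402.  -99.   49.]
 [ 530. -126.   49.]
 [ 567.   59.   49.]]
188.59300454853178 130.41324911437482
yaw lid -11.132781669231147
yaw rim -12.600309180746486
origin from lid [484.50348265 -19.61770096] from rim front [486.23801107 -19.81521926] centre of rim [485.24529135 -20.34227975  49.        ]
sew [ 480. -186.  145.]
sew [ 544. -285.  145.]
top max z, rows x 300..900 step 40; cols y 200..-680
300    .    4    4    4    3    4    3    3    4    3    4    3    4    3    4   37   38    3    4    3    3    3
340    .    5    4    3    3    4    3    5  902    3    4   52    4    4    4   44   56   22    7   10   12    8
380    .    4    3    4    4   48   50   47    6    5   51   51   53   52    4   29   57   67   58   35   29    3
420    .    3   49   51   50   51   44   49    4    3   73   47   46   53    3    4   58   68   59   59   60   61
460    .    4   51   50   44   44   44   49    4  145  147  113   52   53    3    3    3   63   64   65   64   64
500    .    4    3   51   4
[... 2177 characters left out ...]
1   62    .    .
660    .    0    .    .    .    .   45   90   90    .    8   53   53   51   11  103    .   10    .    .    .    .
700    .    .    .    .    .   41   55  318  366  367  366   16   16   15   16   16    .   10    .    .    .    .
740    .    .    .    .  188  318  364  367  367  307  148   16   16   14   15   13    .    .    .    .    .    .
780    .    .    .  317  364  367  367  319  138   12   15   16   17    .   16    .    .    .    .    .    .    .
820    .    .  360  367  367  366  138   13   14    2    2    2    1    .   10    .    .    .    .    .    .    .
860    .  368  368  367   14   14   14   13   14   13   13   28   23    .    2    .    .    .    .    .    .    .
```

The measurements hold together. The lid edge measures 190 mm (190 given), the depth 130 mm, and both origin estimates agree at about (485,-20), with yaw about -12°. The lid's left half has clear space behind it. I'll raise the tool, shut the jaws and turn it to the box yaw first.

Emit:
jog_arm(offset=[[0, 0, -8], [0, 0, -8], [0, 0, -8], [0, 0, -8], [0, 0, -8], [0, 0, 0], [0, 0, 0], [0, 0, 0]], delta_rot=[[0, 0, -8.5], [0, 0, -8.5], [0, 0, -8.5], [0, 0, -8.5], [0, 0, -8.5], [0, 0, -8.5], [0, 0, -8.5], [0, 0, 0]], jaw=[0, 0, 0, 0, 0, 0, 0, 0])

```text
time: 0.9
tool_pos: [185.1, -567.6, 266.5]
tcp_rot: [-179.4, 0.3, -11.5]
ft_force: [0.1, 1.0, -0.4]
finger_gap: -0.2
```

Emit:
jog_arm(offset=[[20, -40, 0], [20, -40, 0], [20, -40, 0], [20, -40, 0], [20, -40, 0], [20, -40, 0], [20, -40, 0], [20, -40, 0], [20, -40, 0], [20, -40, 0], [20, -40, 0], [20, -40, 0], [0, 0, 0]], delta_rot=[[0, 0, 0], [0, 0, 0], [0, 0, 0], [0, 0, 0], [0, 0, 0], [0, 0, 0], [0, 0, 0], [0, 0, 0], [0, 0, 0], [0, 0, 0], [0, 0, 0], [0, 0, 0], [0, 0, 0]], jaw=[0, 0, 0, 0, 0, 0, 0, 0, 0, 0, 0, 0, 0])

```text
time: 2.2
tool_pos: [536.7, -136.8, 264.3]
tcp_rot: [-179.1, 0.6, -15.6]
ft_force: [-1.2, -0.0, 0.3]
finger_gap: 0.2
```

Emit:
jog_arm(offset=[[0, 0, 0], [15, -34, 0], [15, -34, 0], [15, -34, 0], [15, -34, 0], [12, -33, 0], [0, 0, 0]], delta_rot=[[0, 0, -4], [0, 0, 0], [0, 0, 0], [0, 0, 0], [0, 0, 0], [0, 0, 0], [0, 0, 0]], jaw=[0, 0, 0, 0, 0, 0, 0])

```text
time: 2.9
tool_pos: [644.2, 16.9, 262.1]
tcp_rot: [-179.2, 1.0, -13.3]
ft_force: [0.0, -0.7, -0.7]
finger_gap: -0.0
```

```bash
python3 - <<'E'
from bench import monitor, cams, r
import cv2, numpy as np
from h import *
for n in ("scene","top"):
    p,d=cams.snapshot(n); cv2.imwrite(f"pics/{n}1.png",p[:,:,::-1])
s=monitor.sense();t=np.array(s["tool_pos"]);print(s["time"],t,s["tcp_rot"],s["joint_pos"])
y=np.radians(-11.8);print("box frame",(t[0]-485)*np.cos(y)+(t[1]+20)*np.sin(y),-(t[0]-485)*np.sin(y)+(t[1]+20)*np.cos(y))
E
```

```text
3.0 [643.02546231  13.87059645 262.23214498] [-179.3393699     0.96804935  -13.30500433] [-3.7920321  14.33781473 74.33312274  0.81211489 92.17440734  9.54337976]
box frame 147.75956840661874 65.47040543246746
```

View pics/scene1.png

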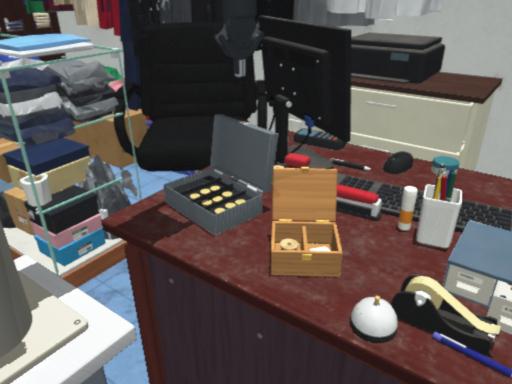

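View pics/top1.png

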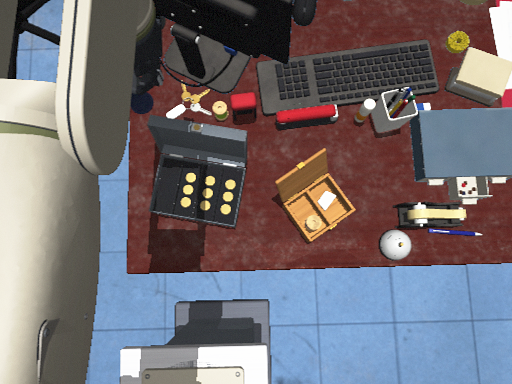

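The gripper is behind and above the lid, at scene (240,50) and top (155,80). In the box frame it is at x 148, y 65, about 20 mm clear of the lid edge and beside the handle. I'll lower it to z≈150.

Emit:
jog_arm(offset=[[0, 0, 28], [0, 0, 28], [0, 0, 28], [0, 0, 26], [0, 0, 0], [0, 0, 0]], delta_rot=[[0, 0, 0], [0, 0, 0], [0, 0, 0], [0, 0, 0], [0, 0, -1.5], [0, 0, 0]], jaw=[0, 0, 0, 0, 0, 0])

```text
time: 3.6
tool_pos: [639.5, 6.6, 151.4]
tcp_rot: [-179.5, 0.8, -12.8]
ft_force: [0.3, 0.3, 1.9]
finger_gap: 0.3
```

```bash
python3 - <<'E'
from bench import monitor, cams, r
import cv2, numpy as np
p,d=cams.snapshot("scene"); c=cv2.resize(p[20:260,120:400],None,fx=2.5,fy=2.5,interpolation=cv2.INTER_CUBIC);cv2.imwrite("pics/scene2.png",c[:,:,::-1])
s=monitor.sense();t=np.array(s["tool_pos"]);print(s["time"],t,s["tcp_rot"],s["ft_force"])
y=np.radians(-11.8);print("box frame",(t[0]-485)*np.cos(y)+(t[1]+20)*np.sin(y),-(t[0]-485)*np.sin(y)+(t[1]+20)*np.cos(y))
E
```

```text
3.65 [639.40134186   6.56708441 151.27634665] [-179.48110599    0.82726939  -12.83724107] [-0.12542389 -0.20706698 -0.65391936]
box frame 145.70557445300682 57.58011734879284
```

View pics/scene2.png

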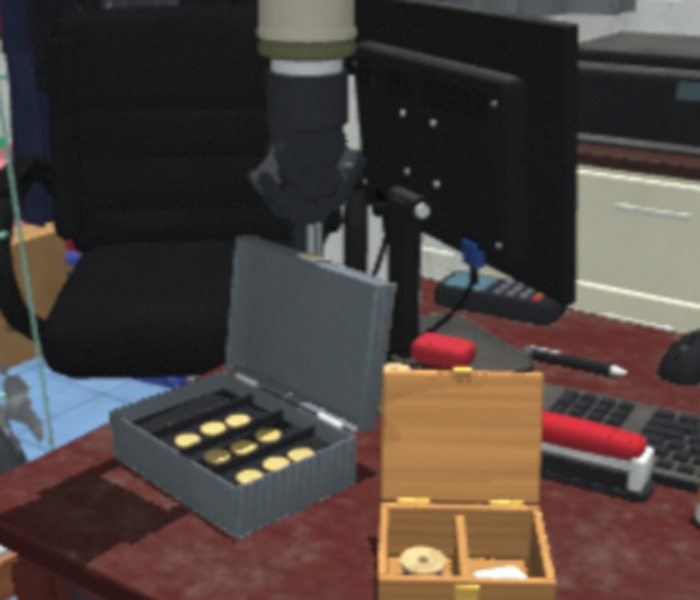

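The fingers sit behind the lid's left half, with the tip hidden behind the top edge at crop (313,250). The gripper body is clear above it. I'll push along the box's -x to about 1.1 rad, then back off straight away.

Emit:
jog_arm(offset=[[0, 0, -5], [-16, 0, 0], [-16, 0, 0], [-16, 0, 0], [-16, 0, 0], [-16, 0, 0], [-16, 0, 0], [20, 0, 0], [20, 0, 0]], delta_rot=[[0, 0, 0], [0, 0, 0], [0, 0, 0], [0, 0, 0], [0, 0, 0], [0, 0, 0], [0, 0, 0], [0, 0, 0], [0, 0, 0]], jaw=[0, 0, 0, 0, 0, 0, 0, 0, 0])

```text
time: 4.55
tool_pos: [590.2, 17.3, 179.1]
tcp_rot: [-179.3, -0.8, -13.1]
ft_force: [0.1, -1.1, 0.8]
finger_gap: 0.2
```

```bash
python3 - <<'E'
from bench import monitor, cams, r
import cv2, numpy as np
p,d=cams.snapshot("scene"); c=cv2.resize(p[20:260,120:400],None,fx=2.5,fy=2.5,interpolation=cv2.INTER_CUBIC);cv2.imwrite("pics/scene3.png",c[:,:,::-1])
s=monitor.sense();t=np.array(s["tool_pos"]);print(s["time"],t,s["tcp_rot"],s["ft_force"])
E
```

```text
4.6 [592.57497992  16.48621086 179.51770259] [-179.25723811   -0.93958806  -13.15842344] [-1.82907714 -0.53965578 -0.03529532]
```

View pics/scene3.png

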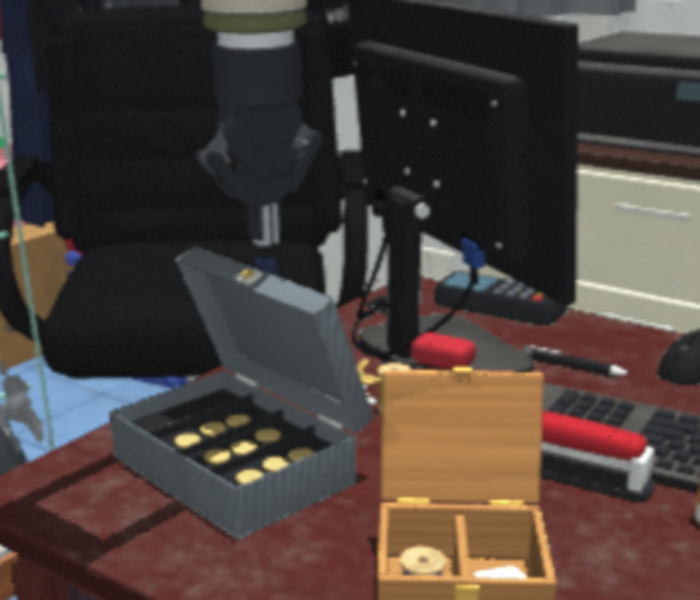

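The lid leans forward over the box, with its free edge from crop (185,255) to (320,300). The fingers at (263,230) are clear behind it. I'll hold still and watch it fall.

```bash
python3 - <<'E'
from bench import monitor, cams, r
import cv2, numpy as np
o=[]
for i in range(6):
    p,d=cams.snapshot("scene"); o.append(cv2.resize(p[110:240,150:280],(260,260)))
cv2.imwrite("pics/fall1.png",np.vstack([np.hstack(o[:3]),np.hstack(o[3:])])[:,:,::-1])
print(monitor.sense()["time"],monitor.sense()["ft_force"],monitor.sense()["tool_pos"])
E
```

```text
4.9 [ 0.42244305 -0.8215728   0.1210175 ] [588.7238929   17.47671489 176.41138698]
```

View pics/fall1.png

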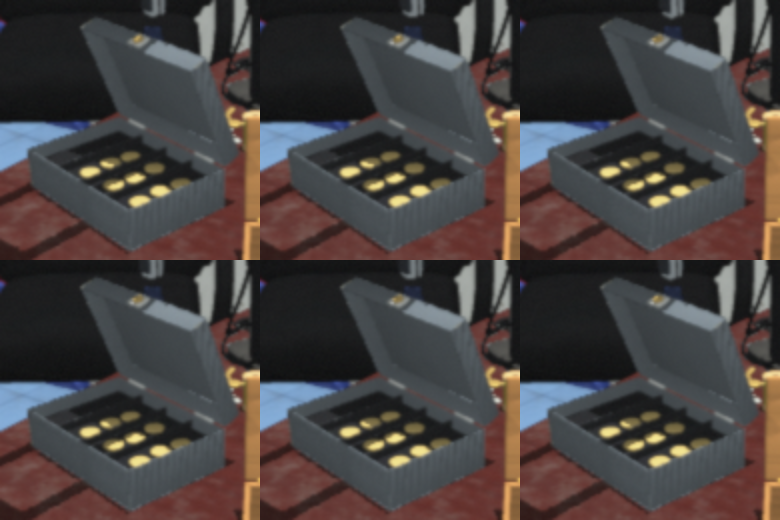

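The lid has stalled in friction, at about 1.15 rad by eye, with the fingers off it. I'll lower a little and give it a second short push. The last push rose about 4 mm per row, so I'll add some downward offset.

Emit:
jog_arm(offset=[[0, 0, 22], [0, 0, 4], [-18, 0, 3], [-18, 0, 3], [-18, 0, 3], [-10, 0, 3], [25, 0, 0], [25, 0, 0]], delta_rot=[[0, 0, 0], [0, 0, 0], [0, 0, 0], [0, 0, 0], [0, 0, 0], [0, 0, 0], [0, 0, 0], [0, 0, 0]], jaw=[0, 0, 0, 0, 0, 0, 0, 0])

```text
time: 5.7
tool_pos: [569.2, 22.9, 139.0]
tcp_rot: [-179.3, -0.4, -13.0]
ft_force: [0.9, 0.6, 0.8]
finger_gap: 0.4
```

```bash
python3 - <<'E'
from bench import monitor, cams, r
import cv2, numpy as np
o=[]
for i in range(6):
    p,d=cams.snapshot("scene"); o.append(cv2.resize(p[110:240,150:280],(260,260)))
cv2.imwrite("pics/fall2.png",np.vstack([np.hstack(o[:3]),np.hstack(o[3:])])[:,:,::-1])
print(monitor.sense()["time"],monitor.sense()["ft_force"],monitor.sense()["tool_pos"])
E
```

```text
6.0 [ 0.477388   -0.48464227  0.59540806] [568.67545732  22.93386528 138.29790618]
```

View pics/fall2.png

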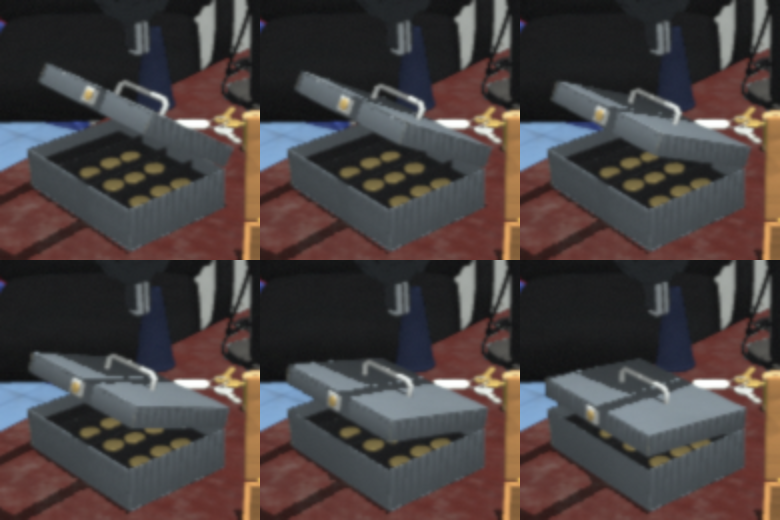

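The six frames show the lid falling freely, with the fingers well clear at the top of each panel. I'll lift straight up and let it settle.

Emit:
jog_arm(offset=[[0, 0, -10], [0, 0, -20], [0, 0, -20], [0, 0, -20], [0, 0, -20], [0, 0, 0], [0, 0, 0], [0, 0, 0], [0, 0, 0], [0, 0, 0], [0, 0, 0], [0, 0, 0]], delta_rot=[[0, 0, 0], [0, 0, 0], [0, 0, 0], [0, 0, 0], [0, 0, 0], [0, 0, 0], [0, 0, 0], [0, 0, 0], [0, 0, 0], [0, 0, 0], [0, 0, 0], [0, 0, 0]], jaw=[0, 0, 0, 0, 0, 0, 0, 0, 0, 0, 0, 0])

```text
time: 7.2
tool_pos: [562.3, 23.5, 232.4]
tcp_rot: [-179.4, -0.1, -13.0]
ft_force: [-0.4, 0.7, -0.1]
finger_gap: -0.2
```

```bash
python3 - <<'E'
from bench import monitor, cams, r
import cv2, numpy as np
from h import *
p,d=cams.snapshot("scene"); cv2.imwrite("pics/end.png",cv2.resize(p[60:300,120:400],None,fx=2.5,fy=2.5)[:,:,::-1])
P=pts("scene",d).reshape(-1,3)
y=np.radians(-11.8);q=P-[485,-20,0];bx=q[:,0]*np.cos(y)+q[:,1]*np.sin(y);by=-q[:,0]*np.sin(y)+q[:,1]*np.cos(y)
for lo in (-60,-45,45):
    k=(bx>lo)&(bx<lo+12)&(np.abs(by)>50)&(np.abs(by)<85)&(P[:,2]<150)&(P[:,2]>20); print(lo,np.median(P[k,2]),k.sum())
k=(P[:,0]>460)&(P[:,0]<560)&(P[:,1]<-180)&(P[:,1]>-300);print("sew top",np.percentile(P[k,2],99))
print(monitor.sense()["time"],monitor.sense()["ft_force"],monitor.sense()["tool_pos"])
E
```

```text
-60 71.91316526331043 89
-45 71.88555192461817 88
45 71.75244962440274 65
sew top 143.7296411912077
7.25 [-0.56216288  1.6838423   0.33341854] [562.29966229  23.46614572 232.37414248]
```

View pics/end.png

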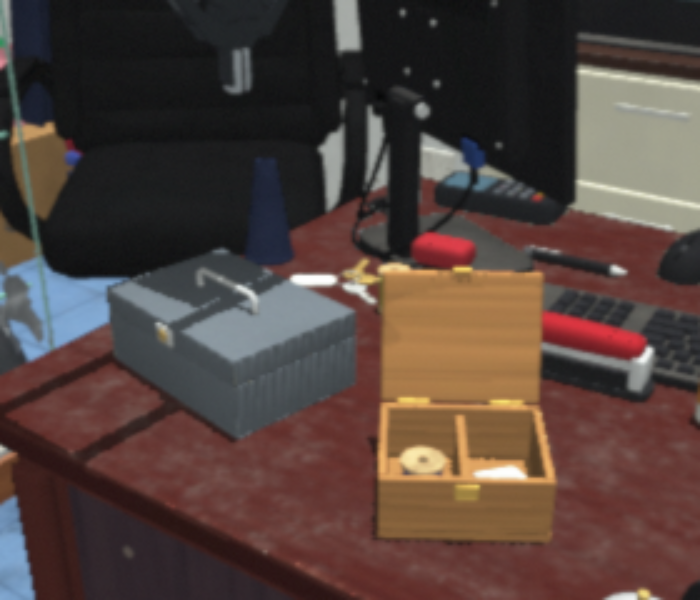

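The cash box is shut, with its top level at 72 mm front and back. The sewing lid is still open at about 144 mm, and the gripper is clear in the air.

```bash
python3 -c "
from bench import r
print(r.hand_in())"
```

```text
the job is handed in; nothing more can be done
None
```

The cash box is shut and the sewing box is still open; I handed the job in at about 7.3 s of the 29 s allowed.

I pushed the lid from behind on its left half, beside the handle, with the closed fingers. The first push left the lid stalled leaning forward, at roughly 1.15 rad judging by eye. A second short push sent it over, and I backed the fingers away.

- **The fall:** six pictures over 0.3 s show the lid dropping with the fingers visibly clear behind it. They start with the lid already well over, so when the fingers left it is judged from the pictures. I had no direct reading of the hinge angle or the contact force.
- **End state:** the shut lid measures 72 mm high both front and back, which matches the given shut height. The sewing box lid's edge is at about 144 mm, where it started. The gripper is about 160 mm above the box.
- **Disagreements:** the tool drifted upward by about 20 mm during the first push, which I corrected for in the second. The wrist force at the end read up to 1.7 N with nothing touching, similar to the noise in other free-air readings.

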